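# Refit the dial knob on a therapy unit

### The arm

A 7-joint arm with a two-finger parallel gripper is mounted at the origin on the work surface. World frame = base frame: x ahead of the robot, y to its left, z up, the work surface at z = 0. Lengths are in m, angles in rad, forces in N, time in s.
With the tool pointing down it reaches from about 0.425 to 0.875 m from the base axis. Payload 4.7 kg.
Tool frame: the origin (TCP) lies at the very end of the fingers, on their centre line; the grasp point (between the pads) lies 19 mm behind it; z points along the fingers, y is the direction in which the jaws open and shut (so a half turn about z gives the same grasp; the last joint's range is limited). The gripper opens to 87 mm and grips with 3 to 60 N. Pads are 19 mm wide; open, the fingers measure 117 mm over their backs; the gripper's body (75 mm by 190 mm) begins 51 mm behind the grasp point.
Start: joints at [-1.103, 0.321, -0.07, 1.45, 0.023, 1.371, -0.057], TCP at [0.285, 0.584, 0.223] pointing down, gripper open.
Joint ranges: [-2.86, 2.86], [-0.3, 2.09], [-1.38, 1.24], [0.06, 2.45], [-1.56, 4.7], [0.09, 2.05], [-2.69, 2.69]. Speed limits (rad/s): [2.57, 2.57, 3.14, 3.14, 3.14, 3.14, 3.14].

### API

Orientations are given as a rotation vector (axis times angle).
In Python, from bench import ctrl gives the robot as it stands. The module is installed in compiled form; this text tells all that it offers.
- The arm moves only by the tool move_arm, never from a script. Its arguments are lists of equal length, an entry for each row: "dp": the shift along the tool's x, y, z in units of 30 mm (1.0 is 30 mm), a list of three; "turn": the turn about the tool's z in units of 5 degrees (1.0 is 5 degrees); "jaw": the opening, from -1 (shut) to 1 (fully open). A call has 1 to 5 rows; each row is the pose to reach, as a shift and turn from the pose commanded when the call began, along the tool's axes at that moment; what a row does not reach only later rows make up. A row lasts 1/10 s, in which the tool goes at most 50 mm and 8.59 degrees, less where a joint would pass 70% of its speed; a pose out of reach is approached as far as the arm can. A call with a gripper value outside its range is refused whole. The fingers move at their own pace and stop on an object; "grip_force" is the grip in N (left out, the last holds). Time passes only in rows, so rows that repeat a pose let the fingers close. It gives the time, the measured TCP pose, the force and the opening at its end, in the units of the state.
- ctrl.get_state(): the state, without advancing time (a new reading comes with each control period).
- ctrl.get_image(name): name is "scene" or "top"; returns the picture (480x640x3 uint8, red, green, blue); there is no depth.
- ctrl.camera_info(name): a dict with "intrinsics" (3x3 intrinsics, pixels), "extrinsics" (4x4, takes a point from world to camera coordinates). Camera axes: x right, y up, looking along -z (the intrinsics and any distortion apply to the point x, -y, -z); pixel columns grow to the right and rows downward; lengths in m; the calibration is good to about 2 mm. A picture is of the moment at which its call begins. camera_info takes no time and is no camera call.
- ctrl.close_job(): hands the job in, once; it reports no verdict.
Trained networks look in the newest picture that a camera, given by its name, has taken for a name from the list of things; names that differ only in an ending like _2 or _b are one class to them, and where a whole thing is asked for, a point or a joint stands for the part that bears it (a point fixed in the world has none). Each returns a list of dicts, best first, with "confidence" (0 to 1); they miss things now and then, are a little off and sometimes report something else, mostly with a low value. They report only what shows in the picture. A call takes as long as a camera call. They do not tell look-alikes from the thing itself.
- ctrl.look_for(camera, target): "rect" ([centre column, centre row, width, height] in pixels, round what is visible of it).
- ctrl.masks_of(camera, target): "region" (480x640 bool, what is visible of it) and "rect" ([centre column, centre row, width, height] in pixels, round what is visible of it).
The state is a dict: "time": time; "joint_positions": joint angles; "qd": joint speeds; "joint_torque": joint torques, N m; "position": TCP position; "tool_rot": TCP orientation; "ft_force": force on the tool from outside, world axes, zero at the start; "torque": the same for the moment, N m; "grip_width": opening from 0.0 (shut) to 1.0 (fully open).
Only numpy, scipy, OpenCV 4.12 (cv2) and the standard library are available. Lean on these libraries where they do the work, as an engineer would, in place of code of your own. Each camera call takes 0.05 s, during which the arm holds its last target. There are 200 camera calls.

### The job

Get the therapy unit ready for use again: first press its sprung-up metal scale plate down until it lies level in the housing, then take the black bar-grip knob from the steel tray, line its pointer up with the red mark on the bare brass D-shaft and push it straight down until it snaps fully home. Let go of the knob and leave everything else on the desk where it stands.

Things in the scene. Friction and masses are not known exactly. Their poses are not given: they have to be found in the camera images.
- knob_mid (a point): Loose black knob, about 60 g, upright in the steel tray. Round body 40 mm across, 23 mm high; on it a bar grip 38 mm long, 16 mm wide, 24 mm high (total 47 mm). Point: on the axis, 23.5 mm above its underside. z up; x along the bar to the end with the white pointer; grip the bar's flat sides, which face +y and -y. D-bore below: 20 mm deep, 17.2 mm across, flat 3.1 mm from the axis on the +x side.
- shaft_seat (a point): Bare upright brass D-shaft in the scale plate. Point: on its axis, on the black shoulder where the knob's underside comes to rest, 68 mm above the desk. Above it the shaft is 16 mm across, 19 mm tall (top 4 mm tapered), flat 2.5 mm from the axis. x points from the axis to the flat, as the red mark on the shoulder does; z up. The knob fits only with its x along this x, within about 0.2 rad.
- shaft (a joint): Turn of the D-shaft, anticlockwise from above; 0 = its flat faces along the unit's x, away from the robot; starts within 0.7 rad of that. Stiff: it turns only against 0.1 N m. The knob may stay at whatever angle the shaft has.
- catch_a (a joint): One of two sprung steel balls in the shaft's sides that make the knob snap: 0 = out, grows to 0.0016 m as the knob's lip passes over it, out again once the knob is home. Passing them takes about 8 to 12 N downwards, from 14 mm above the seat on; they then hold the knob.
- plate (a joint): Tilt of the aluminium scale plate (120 x 120 x 4 mm, with a 32 mm square hole round the shaft) about its far edge, away from the robot; 0 = level and flush with the housing's top; about 0.09 to 0.16 at the start, robot-side edge up. It moves against friction: 3 N down near the raised edge is enough; it stays where it is put and has a hard stop at 0.
- plate_edge (a point): Point on the top face of the scale plate, 12 mm in from the middle of its raised, robot-side edge: the place to press. It lies 48 mm from the shaft's axis; when the plate is level this point is 65 mm above the desk.
- unit: White therapy unit, fixed to the desk, 220 mm (x) x 260 mm (y) x 65 mm high; origin at the centre of its underside. The scale plate and shaft are on its left (+y) half, the shaft's axis at x = 0, y = +50 mm; the other half has a dark screen, two small round grey controls (12 mm high) and four coloured sockets.
- tray: Fixed shallow steel tray, 200 x 130 mm, walls 18 mm high, floor 4 mm thick; origin at the centre of its underside. On the left or the right of the unit. Holds the knob and the grey and blue cap, about 100 mm apart.
- cap: Bystander in the tray: loose round grey and blue cap, 38 mm across, 16 mm high; origin at the centre of its underside.
- glovebox: Bystander: white and green glove box, 220 x 120 x 70 mm high, on the side of the unit where the tray is not; origin at the centre of its underside.
- sharps: Bystander: yellow container with red lid, 122 mm across, 112 mm high; origin at the centre of its underside.
- pump: Bystander: white pump bottle, 66 mm across, 189 mm high; origin at the centre of its underside.
- cotton: Bystander: glass jar with steel cap, 80 mm across, 100 mm high; origin at the centre of its underside.
- cup: Bystander: steel cup, 72 mm across, 85 mm high; origin at the centre of its underside.
There are look-alikes about, which are no part of the job. There is more than one size of the part that bears knob_mid; the job needs the largest.

How it is judged:
By the outcome, as a careful person would: the job done as asked, in the order asked, and still so for the second after the job is handed in, with the robot touching nothing.
It also fails if it takes over 58 s, if anything falls off the work surface, if the arm or the gripper's body presses on something with over 40 N, if the wrist force passes 120 N, or if a joint passes its speed limit or range.

## Working session

There is one attempt and no reset: what is moved stays moved. The work goes in short steps, Python scripts to look and compute and a tool call to move; the robot and the scene stay as the last step left them, time stands still between calls to the robot, and variables do not carry over. Pictures are saved under pics/ and viewed, about 8 in all and at most 12, crops included, and the job is handed in when it is done.

Besides the shell and the picture viewer there is one more tool, called after ">>>" as name(argument=value, ...) on one line, values as JSON. move_arm: Moves the arm, as the interface text tells. Its arguments: {"type":"object","properties":{"dp":{"type":"array","items":{"type":"array","items":{"type":"number"}}},"turn":{"type":"array","items":{"type":"number"}},"jaw":{"type":"array","items":{"type":"number"}},"grip_force":{"type":"number"}},"required":["dp","turn","jaw"]}

```bash
mkdir -p pics
cat > h.py <<'E'
import numpy as np, cv2
from bench import ctrl
def cam(n):
    c=ctrl.camera_info(n); return np.array(c["intrinsics"]),np.array(c["extrinsics"]),c
def proj(n,P):
    K,E,_=cam(n); P=np.atleast_2d(P); c=P@E[:3,:3].T+E[:3,3]; c=c*[1,-1,-1]
    u=c@K.T; return u[:,:2]/u[:,2:]
def ray(n,uv,z):
    K,E,_=cam(n); d=np.linalg.inv(K)@[uv[0],uv[1],1]*[1,-1,-1]
    R=E[:3,:3]; o=-R.T@E[:3,3]; d=R.T@d; return o+d*(z-o[2])/d[2]
def save(n,f,crop=None,s=1):
    im=ctrl.get_image(n)[:,:,::-1]
    if crop: x0,y0,x1,y1=crop; im=im[y0:y1,x0:x1]
    cv2.imwrite("pics/"+f,cv2.resize(im,None,fx=s,fy=s,interpolation=cv2.INTER_CUBIC))
E
python3 - <<'E'
from h import *
for n in("scene","top"):
    save(n,n+"0.png"); K,E,c=cam(n); print({k:v for k,v in c.items() if k not in("intrinsics","extrinsics")},K.tolist(),(-E[:3,:3].T@E[:3,3]).round(3))
    for t in("knob_mid","shaft","plate","unit","tray","cap"):
        print(n,t,[(np.round(d["rect"]).tolist(),round(d["confidence"],2)) for d in ctrl.look_for(n,t)])
s=ctrl.get_state();print(s["time"],s["position"],s["tool_rot"],s["grip_width"],s["ft_force"])
E
```

```text
{} [[443.35544653495964, 0.0, 316.56374926517736], [0.0, 443.35544653495964, 241.95275653612882], [0.0, 0.0, 1.0]] [1.099 0.142 0.883]
scene knob_mid [([436.0, 266.0, 24.0, 29.0], 0.69), ([440.0, 232.0, 18.0, 16.0], 0.56)]
scene shaft [([304.0, 281.0, 13.0, 17.0], 0.55)]
scene plate [([303.0, 283.0, 72.0, 63.0], 0.64)]
scene unit [([281.0, 284.0, 149.0, 124.0], 0.75), ([192.0, 253.0, 91.0, 97.0], 0.5)]
scene tray [([148.0, 207.0, 35.0, 44.0], 0.21)]
scene cap [([436.0, 267.0, 23.0, 28.0], 0.51), ([430.0, 304.0, 18.0, 20.0], 0.45), ([509.0, 284.0, 48.0, 50.0], 0.19)]
{} [[475.79732358052587, 0.0, 322.779717993324], [0.0, 475.79732358052587, 251.58963684844042], [0.0, 0.0, 1.0]] [ 0.392 -0.012  1.26 ]
top knob_mid [([215.0, 272.0, 20.0, 16.0], 0.77), ([216.0, 316.0, 16.0, 15.0], 0.66)]
top shaft [([324.0, 220.0, 11.0, 14.0], 0.66)]
top plate [([323.0, 218.0, 52.0, 53.0], 0.75)]
top unit [([344.0, 225.0, 117.0, 104.0], 0.64)]
top tray []
top cap [([217.0, 236.0, 16.0, 12.0], 0.65), ([216.0, 274.0, 22.0, 20.0], 0.18)]
0.7 [0.28498216 0.58420918 0.22260692] [7.06711913e-01 3.06099111e+00 1.03257685e-04] 0.9988983377388125 [ 0.34197639  0.71945794 -0.22010827]
```

View pics/scene0.png

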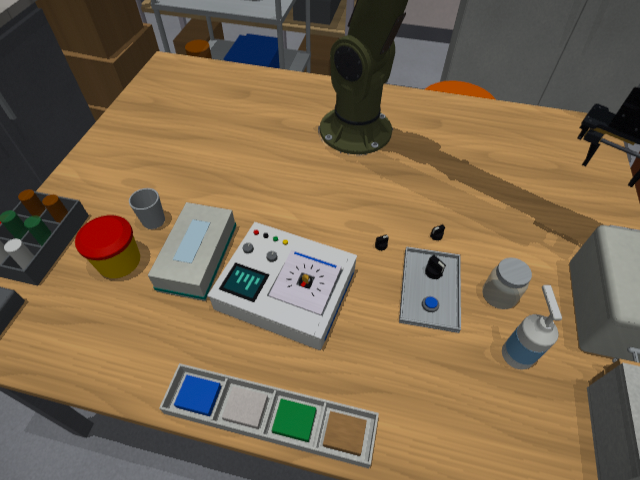

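View pics/top0.png

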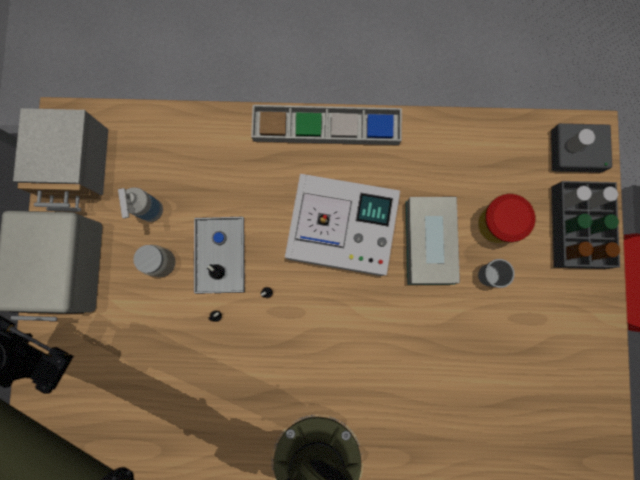

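The scene shows the tray on the robot's left. Three black knobs could be the one I want:
- The one in the tray: scene (435,267), top (216,271).
- Two smaller ones on the desk: scene (381,242) / top (267,292), and scene (437,232) / top (215,316).

I choose the tray one because it is the largest and matches the description. A close crop will check it.

Run:
```python
from h import *
a=ctrl.get_image("top")[:,:,::-1]; b=ctrl.get_image("scene")[:,:,::-1]
f=lambda im,x,y,r:cv2.resize(im[y-r:y+r,x-r:x+r],(400,300 if 0 else 400),interpolation=cv2.INTER_CUBIC)
c=np.vstack([np.hstack([f(a,216,271,20),f(a,323,219,20)]),np.hstack([f(b,435,265,20),f(b,304,281,20)])])
cv2.imwrite("pics/crop.png",cv2.resize(c,(600,600)))
```

```text
(no output)
```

View pics/crop.png

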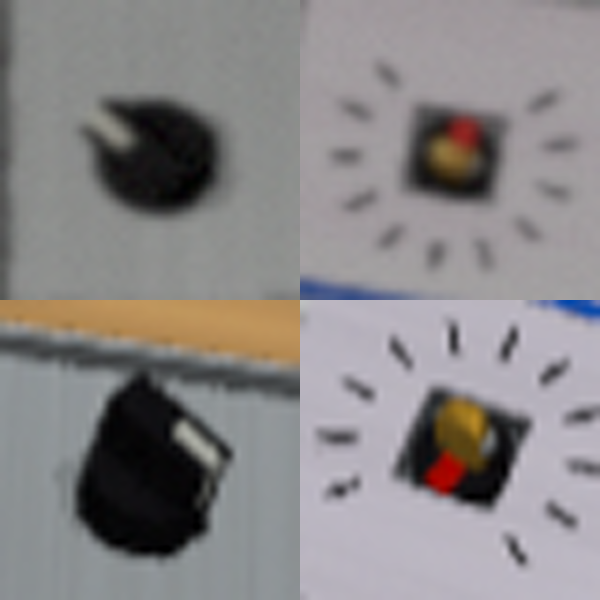

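The crop confirms the tray knob: big body, bar grip, and a white pointer aimed up-left in the top view. The red mark on the shaft points up and slightly right in the top view. Next I fit the poses using both cameras.

```bash
cat > fit.py <<'E'
from h import *
from scipy.optimize import minimize
S=8
def raster(n,parts,box):
    x0,y0,x1,y1=box; m=np.zeros(((y1-y0)*S,(x1-x0)*S),np.uint8)
    for P in parts:
        h=cv2.convexHull(((proj(n,P)+.5-[x0,y0])*S).astype(np.float32))
        cv2.fillPoly(m,[np.round(h).astype(np.int32)],1)
    return cv2.resize(m.astype(np.float32),(x1-x0,y1-y0),interpolation=cv2.INTER_AREA)
def tf(p,x,y,a):
    c,s=np.cos(a),np.sin(a); p=np.asarray(p,float); return np.c_[x+c*p[:,0]-s*p[:,1],y+s*p[:,0]+c*p[:,1],p[:,2]]
def cyl(r,z0,z1):
    t=np.linspace(0,2*np.pi,40); return np.array([(r*np.cos(a),r*np.sin(a),z) for a in t for z in(z0,z1)])
def boxp(lx,ly,z0,z1): return np.array([(a*lx/2,b*ly/2,z) for a in(-1,1) for b in(-1,1) for z in(z0,z1)])
def fit(parts,masks,p0):
    # masks: {cam:(soft mask,box)}
    def f(p): return sum(np.abs(raster(n,[tf(q,*p) for q in parts],b)-m).sum() for n,(m,b) in masks.items())
    best=None
    for k in range(3):
        r=minimize(f,p0,method="Nelder-Mead",options=dict(initial_simplex=[p0]+[np.add(p0,d) for d in np.diag([.006,.006,.15])],xatol=1e-5,fatol=1e-3)); p0=r.x
    return r.x,r.fun
E
python3 - <<'E'
from fit import *
im={n:ctrl.get_image(n).astype(float) for n in("top","scene")}
bx={"top":(198,254,236,290),"scene":(415,245,455,287)}
mk={}
for n,b in bx.items():
    g=im[n][b[1]:b[3],b[0]:b[2]].max(2); bg=np.median(g); m=np.clip((bg-g)/(bg-25),0,1); m[m<.25]=0
    M=ctrl.masks_of(n,"knob_mid"); 
    R=max(M,key=lambda d:d["region"].sum())["region"]; print(n,[(np.round(d["rect"]),d["region"].sum(),round(d["confidence"],2)) for d in M])
    d=cv2.dilate(R.astype(np.uint8),np.ones((5,5)))[b[1]:b[3],b[0]:b[2]]
    w=im[n][b[1]:b[3],b[0]:b[2]]; m=np.maximum(m*d,R[b[1]:b[3],b[0]:b[2]]*1.) if 1 else m
    mk[n]=(m,b)
parts=[cyl(.02,.004,.027),boxp(.038,.016,.027,.051)]
g0=ray("top",(217,271.8),.02)
for sub in(["top"],["scene"],["top","scene"]):
    for a in (.9,2.2,0.):
        r=fit(parts,{k:mk[k] for k in sub},[g0[0],g0[1],a]); print(sub,r[0].round(4),round(r[1],1))
# pointer dir
for n,(p,q) in {"top":((128,142),(88,110)),}.items():
    P=[ray(n,(196+u/7.5,251+v/7.5),.051) for u,v in(p,q)]; print("ptr",P,np.arctan2(*(P[1]-P[0])[[1,0]]))
P=[ray("scene",(415+u/7.5,245+(v-300)/7.5),.051) for u,v in((182,430),(222,462))]; print("ptr s",P,np.arctan2(*(P[1]-P[0])[[1,0]]))
# unit
for n in im:
    U=ctrl.masks_of(n,"unit")[0]; x,y,w,h=U["rect"]; b=tuple(int(v) for v in(x-w/2-8,y-h/2-8,x+w/2+8,y+h/2+8)); mk[n]=(U["region"][b[1]:b[3],b[0]:b[2]].astype(float),b)
for sub in(["top"],["scene"],["top","scene"]):
    r=fit([boxp(.22,.26,0,.065)],{k:mk[k] for k in sub},[.48,-.06,-.1]); print("unit",sub,r[0].round(4),round(r[1],1),tf([(0,.05,0)],*r[0])[0].round(4))
# shaft
for n,b in {"top":(312,208,336,232),"scene":(290,267,320,297)}.items():
    I=im[n][b[1]:b[3],b[0]:b[2]]; r_,g_,b_=I[...,0],I[...,1],I[...,2]
    red=(r_-1.8*g_-20).clip(0)*(r_>90); br=((g_-b_)>25)*(r_>80)*(red==0)
    ys,xs=np.mgrid[b[1]:b[3],b[0]:b[2]]
    rc=[(v*red).sum()/red.sum() for v in(xs,ys)]; bc=[(v*br).sum()/br.sum() for v in(xs,ys)]
    print(n,"red",np.round(rc,2),ray(n,rc,.068).round(4),"brass",np.round(bc,2),br.sum(),ray(n,bc,.08).round(4))
E
```

```text
top [(array([217., 274.,  19.,  22.]), np.int64(219), 0.75), (array([268., 293.,   7.,  10.]), np.int64(93), 0.62), (array([217., 316.,  16.,  11.]), np.int64(132), 0.62)]
scene [(array([382., 242.,  18.,  13.]), np.int64(145), 0.66), (array([438., 232.,  12.,  13.]), np.int64(135), 0.61), (array([436., 268.,  23.,  26.]), np.int64(322), 0.57)]
['top'] [0.4758 0.2759 0.9881] 14.2
['top'] [0.4762 0.2761 2.6083] 21.4
['top'] [0.4758 0.2762 0.1792] 19.4
['scene'] [0.4704 0.276  0.9439] 23.7Traceback (most recent call last):
  File "<stdin>", line 16, in <module>
  File "fit.py", line 20, in fit
    r=minimize(f,p0,method="Nelder-Mead",options=dict(initial_simplex=[p0]+[np.add(p0,d) for d in np.diag([.006,.006,.15])],xatol=1e-5,fatol=1e-3)); p0=r.x
    res = _minimize_neldermead(fun, x0, args, callback, bounds=bounds,
                               **options)
    fxr = func(xr)
    fx = function(np.copy(x), *(wrapper_args + args))
  File "fit.py", line 17, in f
    def f(p): return sum(np.abs(raster(n,[tf(q,*p) for q in parts],b)-m).sum() for n,(m,b) in masks.items())
                     ~~~^^^^^^^^^^^^^^^^^^^^^^^^^^^^^^^^^^^^^^^^^^^^^^^^^^^^^^^^^^^^^^^^^^^^^^^^^^^^^^^^^^^^
  File "fit.py", line 17, in <genexpr>
    def f(p): return sum(np.abs(raster(n,[tf(q,*p) for q in parts],b)-m).sum() for n,(m,b) in masks.items())
                                ~~~~~~^^^^^^^^^^^^^^^^^^^^^^^^^^^^^^^
  File "fit.py", line 7, in raster
    h=cv2.convexHull(((proj(n,P)+.5-[x0,y0])*S).astype(np.float32))
                       ~~~~^^^^^
  File "h.py", line 6, in proj
    K,E,_=cam(n); P=np.atleast_2d(P); c=P@E[:3,:3].T+E[:3,3]; c=c*[1,-1,-1]
          ~~~^^^
  File "h.py", line 4, in cam
    c=ctrl.camera_info(n); return np.array(c["intrinsics"]),np.array(c["extrinsics"]),c
ValueError: time passes only in moves, steps and waits
```

```bash
sed -i 's/^def cam/import functools\n@functools.lru_cache\ndef cam/' h.py
python3 - <<'E'
from fit import *
im={n:ctrl.get_image(n).astype(float) for n in("top","scene")}
bx={"top":(198,256,236,288),"scene":(418,248,453,287)}
mk={}
for n,b in bx.items():
    I=im[n][b[1]:b[3],b[0]:b[2]]; g=I.max(2); bg=np.median(g); m=np.clip((bg-g)/(bg-25),0,1); m[m<.3]=0
    lab=cv2.connectedComponents((m>0).astype(np.uint8))[1]; m*=lab==np.argmax(np.bincount(lab[lab>0])) 
    w=cv2.morphologyEx((m>.5).astype(np.uint8),cv2.MORPH_CLOSE,np.ones((5,5))); m=np.maximum(m,w)
    mk[n]=(m,b)
parts=[cyl(.02,.004,.027),boxp(.038,.016,.027,.051)]
for sub in(["top"],["scene"],["top","scene"]):
        r=fit(parts,{k:mk[k] for k in sub},[.475,.276,.95]); print(sub,r[0].round(4),round(r[1],1))
P=[ray("top",(196+u/7.5,251+v/7.5),.051) for u,v in((128,142),(88,110))]; print("ptr",np.round(P,4),np.arctan2(*(P[1]-P[0])[[1,0]]))
P=[ray("scene",(415+u/7.5,245+(v-300)/7.5),.051) for u,v in((182,430),(222,462))]; print("ptr s",np.round(P,4),np.arctan2(*(P[1]-P[0])[[1,0]]))
for n in im:
    U=ctrl.masks_of(n,"unit")[0]; x,y,w,h=U["rect"]; b=tuple(int(v) for v in(x-w/2-8,y-h/2-8,x+w/2+8,y+h/2+8)); mk[n]=(U["region"][b[1]:b[3],b[0]:b[2]].astype(float),b)
for sub in(["top"],["scene"],["top","scene"]):
    r=fit([boxp(.22,.26,0,.065)],{k:mk[k] for k in sub},[.48,-.06,-.1]); print("unit",sub,r[0].round(4),round(r[1],1),tf([(0,.05,0)],*r[0])[0].round(4))
for n,b in {"top":(312,208,336,232),"scene":(290,267,320,297)}.items():
    I=im[n][b[1]:b[3],b[0]:b[2]]; r_,g_,b_=I[...,0],I[...,1],I[...,2]
    red=(r_-1.8*g_-20).clip(0)*(r_>90); br=((g_-b_)>25)*(r_>80)*(red==0)
    ys,xs=np.mgrid[b[1]:b[3],b[0]:b[2]]
    rc=[(v*red).sum()/red.sum() for v in(xs,ys)]; bc=[(v*br).sum()/br.sum() for v in(xs,ys)]
    print(n,"red",np.round(rc,2),ray(n,rc,.068).round(4),"brass",np.round(bc,2),br.sum(),ray(n,bc,.08).round(4))
E
```

```text
['top'] [0.4753 0.2757 0.9047] 15.4
['scene'] [0.4689 0.2764 0.6863] 116.3
['top', 'scene'] [0.4723 0.2758 0.6818] 186.6
ptr [[0.4767 0.2772 0.051 ]
 [0.4873 0.2914 0.051 ]] 0.9323935722479566
ptr s [[0.4742 0.281  0.051 ]
 [0.4831 0.2937 0.051 ]] 0.9555989993797314
unit ['top'] [ 0.604  -0.0493  1.2201] 2364.4 [ 0.5571 -0.0321  0.    ]
unit ['scene'] [ 0.5948 -0.0501  1.2334] 2743.4 [ 0.5476 -0.0335  0.    ]
unit ['top', 'scene'] [ 0.5988 -0.0497 -0.1485] 777.3 [ 6.062e-01 -3.000e-04  0.000e+00]
top red [324.45 216.2 ] [ 0.6199 -0.0032  0.068 ] brass [322.74 219.16] 19 [0.61   0.0008 0.08  ]
scene red [302.9  283.71] [ 0.6146 -0.0029  0.068 ] brass [305.22 277.69] 45 [6.059e-01 2.000e-04 8.000e-02]
```

```bash
cat > go.py <<'E'
import sys
from h import *
from scipy.spatial.transform import Rotation as Rn
def go(x,y,z,yaw=None):
    s=ctrl.get_state(); R=Rn.from_rotvec(s["tool_rot"]).as_matrix(); p=np.array(s["position"])
    ya=np.arctan2(R[1,1],R[0,1]); t=0
    if yaw is not None: t=-np.rad2deg((yaw-ya+np.pi)%(2*np.pi)-np.pi)/5
    print("t",round(s["time"],2),"pos",p.round(4),"yaw",round(ya,3),"q7",round(s["joint_positions"][6],2),"F",np.round(s["ft_force"],1),"w",round(s["grip_width"],3),"tilt",R[2].round(3))
    print("dp",(R.T@(np.array([x,y,z])-p)/.03).round(3),"turn",round(t,2))
if __name__=="__main__": go(*map(float,sys.argv[1:]))
E
python3 go.py .56 .007 .15 1.422
```

```text
t 1.2 pos [0.285  0.5842 0.2226] yaw 1.117 q7 -0.06 F [ 0.1  1.  -0.4] w 0.996 tilt [-0.  0. -1.]
dp [-16.674 -13.274   2.419] turn -3.5
```

>>> move_arm(dp=[[-16.67, -13.27, 0], [-16.67, -13.27, 0], [-16.67, -13.27, 0], [-16.67, -13.27, 0], [-16.67, -13.27, 0]], turn=[0, 0, -3.5, -3.5, -3.5], jaw=[-1, -1, -1, -1, -1], grip_force=10)

```text
time: 1.7
position: [0.3914, 0.3607, 0.2228]
tool_rot: [0.226, 3.133, 0.001]
ft_force: [1.2, 0.5, -0.5]
grip_width: 0.627
```

```bash
python3 go.py .56 .007 .15 1.422
```

```text
t 1.7 pos [0.3914 0.3607 0.2228] yaw 1.427 q7 0.63 F [ 1.2  0.5 -0.5] w 0.627 tilt [-0.     0.001 -1.   ]
dp [ -7.257 -10.862   2.422] turn 0.05
```

>>> move_arm(dp=[[-7.2, -10.8, 0], [-7.2, -10.8, 0], [-7.2, -10.8, 0], [-7.2, -10.8, 0], [-7.2, -10.8, 0]], turn=[0, 0, 0, 0, 0], jaw=[-1, -1, -1, -1, -1])

```text
time: 2.2
position: [0.4979, 0.1341, 0.2231]
tool_rot: [0.233, 3.132, 0.001]
ft_force: [0.2, 0.8, -0.9]
grip_width: 0.173
```

```bash
python3 go.py .56 .007 .11 1.422
```

```text
t 2.2 pos [0.4979 0.1341 0.2231] yaw 1.423 q7 1.12 F [ 0.2  0.8 -0.9] w 0.173 tilt [-0.001  0.001 -1.   ]
dp [-2.668 -3.889  3.768] turn 0.01
```

>>> move_arm(dp=[[-2.67, -3.89, 0.5], [-2.67, -3.89, 2], [-2.67, -3.89, 3.75], [-2.67, -3.89, 3.75], [-2.67, -3.89, 3.75]], turn=[0, 0, 0, 0, 0], jaw=[-1, -1, -1, -1, -1])

```text
time: 2.7
position: [0.556, 0.0043, 0.1048]
tool_rot: [-0.241, -3.123, 0.007]
ft_force: [-0.0, 0.3, 0.3]
grip_width: 0.005
```

Run:
```python
from h import *
from go import go
go(.56,.007,.065,1.422)
a=ctrl.get_image("top")[:,:,::-1]; b=ctrl.get_image("scene")[:,:,::-1]
f=lambda im,x,y,r:cv2.resize(im[y-r:y+r,x-r:x+r],(400,400),interpolation=cv2.INTER_CUBIC)
cv2.imwrite("pics/c2.png",np.hstack([f(a,322,225,40),f(b,300,275,40)]))
p=ctrl.get_state()["position"]; print(proj("top",p),proj("scene",p))
```

```text
t 2.7 pos [0.556  0.0043 0.1048] yaw 1.417 q7 1.44 F [-0.   0.3  0.3] w 0.005 tilt [ 0.009 -0.005 -1.   ]
dp [-0.131  0.117  1.324] turn -0.06
[[318.83933378 237.44845427]] [[314.43421274 253.08029152]]
```

View pics/c2.png

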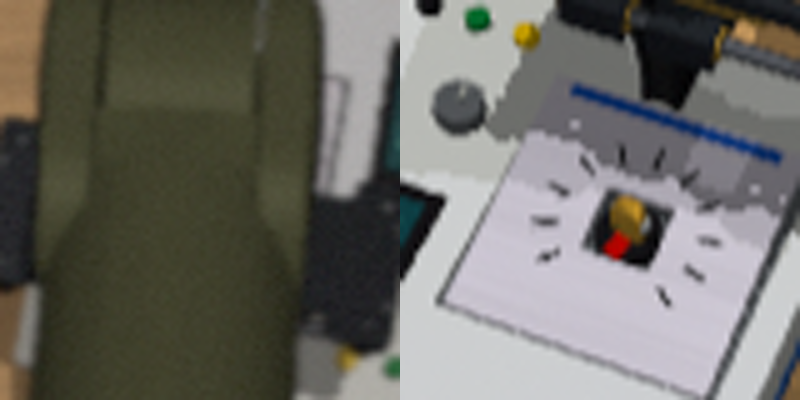

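>>> move_arm(dp=[[-0.13, 0.1, 0.6], [-0.13, 0.1, 0.85], [-0.13, 0.1, 1.0], [-0.13, 0.1, 1.15], [-0.13, 0.1, 1.2]], turn=[0, 0, 0, 0, 0], jaw=[-1, -1, -1, -1, -1])

```text
time: 3.3
position: [0.5638, 0.0121, 0.0748]
tool_rot: [0.232, 3.132, 0.002]
ft_force: [-0.6, 1.1, 1.2]
grip_width: 0.008
```

```bash
python3 go.py .56 .007 .065 1.422
```

```text
t 3.3 pos [0.5638 0.0121 0.0748] yaw 1.423 q7 1.45 F [-0.6  1.1  1.2] w 0.008 tilt [-0.001  0.001 -1.   ]
dp [ 0.101 -0.188  0.327] turn 0.01
```

>>> move_arm(dp=[[0.1, -0.17, 0.1], [0.1, -0.17, 0.2], [0.1, -0.17, 0.28], [0.1, -0.17, 0.33], [0.1, -0.17, 0.33]], turn=[0, 0, 0, 0, 0], jaw=[-1, -1, -1, -1, -1])

```text
time: 3.8
position: [0.5601, 0.0061, 0.0652]
tool_rot: [0.233, 3.133, -0.0]
ft_force: [-2.7, 0.3, 8.2]
grip_width: 0.003
```

```bash
python3 go.py .56 .007 .065 1.422
```

```text
t 3.8 pos [0.5601 0.0061 0.0652] yaw 1.422 q7 1.46 F [-2.7  0.3  8.2] w 0.003 tilt [-0. -0. -1.]
dp [0.009 0.03  0.006] turn 0.0
```

Contact. I press a little further to seat the plate against its stop, then lift.

>>> move_arm(dp=[[0, 0, 0.05], [0, 0, 0.08], [0, 0, 0.08]], turn=[0, 0, 0], jaw=[-1, -1, -1])

```text
time: 4.1
position: [0.5602, 0.0061, 0.0648]
tool_rot: [0.234, 3.133, 0.001]
ft_force: [-7.3, -0.3, 22.1]
grip_width: 0.004
```

>>> move_arm(dp=[[0, 0, -0.5], [0, 0, -2], [0, 0, -3.3], [0, 2, -3.3], [0, 3.6, -3.3]], turn=[0, 0, 0, 0, 0], jaw=[-1, -1, -1, -1, -1])

```text
time: 4.6
position: [0.576, 0.1044, 0.1629]
tool_rot: [0.241, 3.129, 0.001]
ft_force: [0.6, 0.6, -1.1]
grip_width: 0.008
```

```bash
python3 go.py .473 .276 .16 2.51
```

```text
t 4.6 pos [0.576  0.1044 0.1629] yaw 1.417 q7 1.25 F [ 0.6  0.6 -1.1] w 0.008 tilt [-0.003  0.001 -1.   ]
dp [4.269 5.126 0.086] turn -12.52
```

>>> move_arm(dp=[[4.27, 5.13, 0], [4.27, 5.13, 0], [4.27, 5.13, 0], [4.27, 5.13, 0], [4.27, 5.13, 0]], turn=[-1.7, -3.4, -5.1, -6.8, -8.5], jaw=[0.1, 0.1, 0.1, 0.1, 0.1])

```text
time: 5.1
position: [0.4652, 0.2843, 0.1603]
tool_rot: [0.945, -2.994, -0.005]
ft_force: [0.3, -0.6, 0.6]
grip_width: 0.374
```

```bash
python3 - <<'E'
from fit import *
from go import go
go(.473,.276,.16,2.51)
a=ctrl.get_image("top")[:,:,::-1]; b=ctrl.get_image("scene")[:,:,::-1]
cv2.imwrite("pics/t3.png",a);cv2.imwrite("pics/s3.png",b)
f=lambda im,x,y,r:cv2.resize(im[y-r:y+r,x-r:x+r],(400,400),interpolation=cv2.INTER_CUBIC)
cv2.imwrite("pics/c3.png",np.vstack([np.hstack([f(a,323,219,32),f(b,304,283,40)]),np.hstack([f(a,220,265,40),f(b,435,255,40)])]))
E
python3 -c "
import cv2;cv2.imwrite('pics/c3.png',cv2.resize(cv2.imread('pics/c3.png'),(600,600)))"
```

```text
t 5.1 pos [0.4652 0.2843 0.1603] yaw 2.182 q7 1.6 F [ 0.3 -0.6  0.6] w 0.374 tilt [ 0.001  0.004 -1.   ]
dp [-0.053 -0.375  0.009] turn -3.75
```

View pics/c3.png

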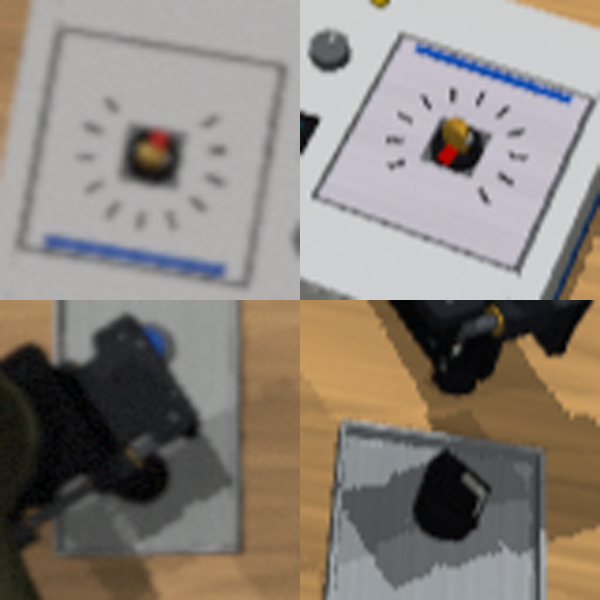

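Run:
```python
from fit import *
C={"top":((62,30),(284,65),(248,286),(18,248)),"scene":((520,270),(315,195),(402,35),(593,100))}
o={"top":(291,187,300/64,0,0),"scene":(264,243,3.75,300,0)}
for n in C:
    ox,oy,s,sx,sy=o[n]; px=[(ox+(u-sx+.5)/s-.5,oy+(v-sy+.5)/s-.5) for u,v in C[n]]
    W=np.array([ray(n,p,.065) for p in px])[:,:2]
    d1,d2=W[2]-W[0],W[3]-W[1]; t=np.linalg.solve(np.c_[d1,-d2],W[1]-W[0]); c=W[0]+t[0]*d1
    e=[np.linalg.norm(W[i]-W[i-1]).round(4) for i in range(4)]
    ux=(W[0]+W[1]-W[2]-W[3]); uy=(W[0]+W[3]-W[1]-W[2])
    print(n,"centre",c.round(4),W.mean(0).round(4),"sides",e,"yaw x",np.arctan2(ux[1],ux[0]).round(3),"y",np.arctan2(uy[1],uy[0]).round(3),W.round(4).tolist())
    im=cv2.imread("pics/%s3.png"%n[0])[:,:,::-1].astype(float); q=proj(n,[*c,.068])[0]; x,y=q.astype(int); b=(x-12,y-12,x+13,y+13)
    I=im[b[1]:b[3],b[0]:b[2]]; r_,g_=I[...,0],I[...,1]; red=(r_-1.8*g_-20).clip(0)*(r_>90)
    ys,xs=np.mgrid[b[1]:b[3],b[0]:b[2]]; rc=[(v*red).sum()/red.sum() for v in(xs,ys)]
    P=ray(n,rc,.068)[:2]; v=P-c; print("  red",P.round(4),"r",np.hypot(*v).round(4),"ang",np.arctan2(v[1],v[0]).round(3))
# knob yaw: scene silhouette with dark threshold
```

```text
top centre [ 6.113e-01 -4.000e-04] [ 6.105e-01 -4.000e-04] sides [np.float64(0.1227), np.float64(0.1229), np.float64(0.1233), np.float64(0.1261)] yaw x -0.151 y 1.434 [[0.6795, 0.0513], [0.6631, -0.0706], [0.541, -0.0536], [0.5585, 0.0713]]
  red [ 0.6194 -0.0032] r 0.0085 ang -0.337
scene centre [0.6062 0.0011] [0.6065 0.001 ] sides [np.float64(0.1204), np.float64(0.1249), np.float64(0.1207), np.float64(0.1236)] yaw x -0.138 y 1.424 [[0.6752, 0.0545], [0.6571, -0.0691], [0.5376, -0.0518], [0.5559, 0.0704]]
  red [ 0.6147 -0.0029] r 0.0095 ang -0.442
```

>>> move_arm(dp=[[-0.05, -0.38, 0], [-0.05, -0.38, 0], [-0.05, -0.38, 0], [-0.05, -0.38, 0]], turn=[-1.7, -3.4, -3.75, -3.75], jaw=[0.1, 0.1, 0.1, 0.1])

```text
time: 5.6
position: [0.4793, 0.2658, 0.1605]
tool_rot: [1.386, -2.819, 0.002]
ft_force: [1.1, 0.0, -0.8]
grip_width: 0.55
```

```bash
python3 go.py .473 .276 .06 2.51
```

```text
t 5.6 pos [0.4793 0.2658 0.1605] yaw 2.485 q7 1.94 F [ 1.1  0.  -0.8] w 0.55 tilt [ 0.001 -0.001 -1.   ]
dp [-0.143  0.377  3.35 ] turn -0.29
```

>>> move_arm(dp=[[-0.14, 0.37, 1], [-0.14, 0.37, 2.5], [-0.14, 0.37, 2.5], [-0.14, 0.37, 2.5]], turn=[-0.29, -0.29, -0.29, -0.29], jaw=[0.1, 0.1, 0.1, 0.1])

```text
time: 6.0
position: [0.4722, 0.2767, 0.0857]
tool_rot: [1.426, -2.797, 0.001]
ft_force: [1.0, 0.4, 0.5]
grip_width: 0.55
```

```bash
python3 go.py .473 .276 .031 2.51
```

```text
t 6.0 pos [0.4722 0.2767 0.0857] yaw 2.513 q7 1.96 F [1.  0.4 0.5] w 0.55 tilt [ 0.002  0.    -1.   ]
dp [-0.    -0.037  1.824] turn 0.04
```

>>> move_arm(dp=[[0, -0.03, 0.9], [0, -0.03, 1.5], [0, -0.03, 1.8], [0, -0.03, 1.8]], turn=[0, 0, 0, 0], jaw=[0.1, 0.1, 0.1, 0.1])

```text
time: 6.4
position: [0.4734, 0.2774, 0.0325]
tool_rot: [-1.429, 2.797, -0.0]
ft_force: [-0.8, -0.3, 1.6]
grip_width: 0.55
```

Run:
```python
from h import *
from go import go
go(.473,.276,.031,2.51)
save("scene","g.png",(395,215,475,295),5)
```

```text
t 6.4 pos [0.4734 0.2774 0.0325] yaw 2.515 q7 1.97 F [-0.8 -0.3  1.6] w 0.55 tilt [-0. -0. -1.]
dp [ 0.046 -0.016  0.051] turn 0.06
```

View pics/g.png

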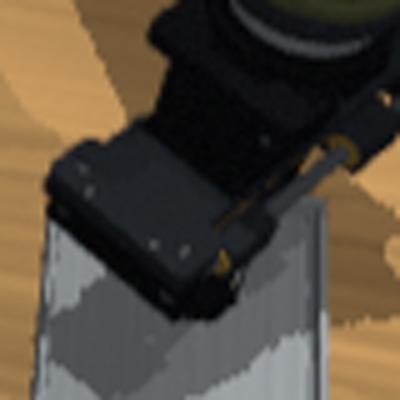

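>>> move_arm(dp=[[0, 0, 0.05], [0, 0, 0.05], [0, 0, 0.05], [0, 0, 0.05], [0, 0, 0.05]], turn=[0, 0, 0, 0, 0], jaw=[-1, -1, -1, -1, -1], grip_force=30)

```text
time: 6.95
position: [0.473, 0.2776, 0.0306]
tool_rot: [-1.431, 2.796, 0.0]
ft_force: [0.6, 1.0, -0.9]
grip_width: 0.182
```

```bash
python3 go.py .473 .276 .16 2.51
```

```text
t 6.95 pos [0.473  0.2776 0.0306] yaw 2.517 q7 1.97 F [ 0.6  1.  -0.9] w 0.182 tilt [-0.001 -0.    -1.   ]
dp [ 0.041 -0.034 -4.315] turn 0.08
```

>>> move_arm(dp=[[0, 0, -1], [0, 0, -2.6], [0, 0, -4.2], [0, 0, -4.3], [0, 0, -4.3]], turn=[0, 0, 0, 1.5, 3.0], jaw=[-1, -1, -1, -1, -1])

```text
time: 7.45
position: [0.474, 0.2783, 0.1619]
tool_rot: [-1.044, 2.958, 0.002]
ft_force: [0.0, -0.8, -1.7]
grip_width: 0.181
```

```bash
python3 go.py .609 .002 .16 1.19
```

```text
t 7.45 pos [0.474  0.2783 0.1619] yaw 2.25 q7 1.69 F [ 0.  -0.8 -1.7] w 0.181 tilt [-0.005 -0.    -1.   ]
dp [ 2.278 -9.994  0.053] turn 12.14
```

>>> move_arm(dp=[[2.28, -10, 0], [2.28, -10, 0], [2.28, -10, 0], [2.28, -10, 0], [2.28, -10, 0]], turn=[1.7, 3.4, 5.1, 6.8, 8.5], jaw=[-1, -1, -1, -1, -1])

```text
time: 7.95
position: [0.5842, 0.0517, 0.1593]
tool_rot: [0.1, 3.14, 0.0]
ft_force: [0.5, 1.0, -1.5]
grip_width: 0.182
```

```bash
python3 go.py .609 .002 .16 1.19
```

```text
t 7.95 pos [0.5842 0.0517 0.1593] yaw 1.507 q7 1.45 F [ 0.5  1.  -1.5] w 0.182 tilt [-0.  0. -1.]
dp [-0.931 -1.602 -0.022] turn 3.64
```

>>> move_arm(dp=[[-0.93, -1.6, 0], [-0.93, -1.6, 0.4], [-0.93, -1.6, 0.65], [-0.93, -1.6, 0.65], [-0.93, -1.6, 0.65]], turn=[1.7, 3.4, 3.64, 3.64, 3.64], jaw=[-1, -1, -1, -1, -1])

```text
time: 8.45
position: [0.6082, 0.0064, 0.1395]
tool_rot: [-0.577, -3.087, -0.001]
ft_force: [0.1, 1.1, 0.3]
grip_width: 0.183
```

Run:
```python
from h import *
from go import go
go(.609,.002,.13,1.19)
save("scene","h.png",(264,225,344,305),7)
```

```text
t 8.45 pos [0.6082 0.0064 0.1395] yaw 1.201 q7 1.25 F [0.1 1.1 0.3] w 0.183 tilt [ 0.001  0.001 -1.   ]
dp [-0.077 -0.127  0.315] turn 0.13
```

View pics/h.png

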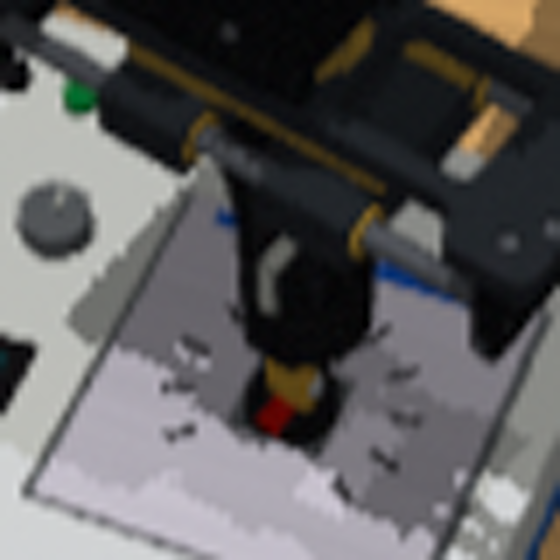

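```bash
cat > rel.py <<'E'
from fit import *
def rel(view=None,shaft=(.6063,.0009)):
    s=ctrl.get_state(); p=np.array(s["position"]); zu=p[2]-.0266
    im=ctrl.get_image("scene").astype(float)
    q=proj("scene",tf(cyl(.02,zu,zu+.023),p[0],p[1],0)); y1=int(q[:,1].max()); b=(int(q[:,0].min())-5,int(q[:,1].min())+7,int(q[:,0].max())+6,y1+3)
    I=im[b[1]:b[3],b[0]:b[2]]; g=I.max(2); ref=130; m=np.clip((ref-g)/(ref-45),0,1)
    sat=I.max(2)-I.min(2); m[sat>50]=0
    out=[]
    for h0 in((0,0),(.004,.004),(-.004,-.003)):
        f=lambda v:np.abs(raster("scene",[tf(cyl(.02,zu,zu+.023),*v,0)],b)-m).sum()
        r=minimize(f,p[:2]+h0,method="Nelder-Mead",options=dict(initial_simplex=[p[:2]+h0,p[:2]+h0+[.004,0],p[:2]+h0+[0,.004]],xatol=1e-5,fatol=1e-3))
        out.append((r.fun,*r.x))
    o=min(out); print("t",s["time"],"zu",zu.round(4),"res",[round(v[0],1) for v in out],"knob apparent",np.round(o[1:],4),"tcp",p.round(4),"move needed",np.round(np.array(shaft)-o[1:],4))
    if view:
        v=np.hstack([cv2.resize(a,None,fx=10,fy=10,interpolation=0) for a in (g/255,m,raster("scene",[tf(cyl(.02,zu,zu+.023),*o[1:],0)],b))]); cv2.imwrite("pics/"+view,v*255)
if __name__=="__main__":
    import sys; rel(*sys.argv[1:])
E
python3 rel.py r1.png; python3 go.py .609 .002 .13 1.19
```

```text
t 8.5 zu 0.1134 res [np.float64(95.4), np.float64(105.6), np.float64(95.5)] knob apparent [0.6061 0.0048] tcp [0.6086 0.0063 0.14  ] move needed [ 0.0002 -0.0039]
t 8.55 pos [0.6088 0.006  0.1402] yaw 1.2 q7 1.25 F [-0.5 -0.5 -0.8] w 0.185 tilt [-0.     0.001 -1.   ]
dp [-0.054 -0.121  0.341] turn 0.11[ WARN:0@2.898] global loadsave.cpp:1063 imwrite_ Unsupported depth image for selected encoder is fallbacked to CV_8U.
```

View pics/r1.png

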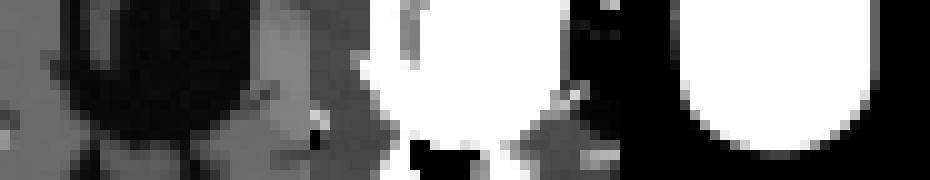

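>>> move_arm(dp=[[-0.06, -0.125, 0.2], [-0.06, -0.125, 0.5], [-0.06, -0.125, 0.7], [-0.06, -0.125, 0.7], [-0.06, -0.125, 0.7]], turn=[0, 0, 0, 0, 0], jaw=[-1, -1, -1, -1, -1])

```text
time: 9.05
position: [0.609, -0.0001, 0.1184]
tool_rot: [-0.586, -3.086, 0.0]
ft_force: [0.7, 0.3, -0.4]
grip_width: 0.182
```

```bash
python3 rel.py; python3 go.py .609 .0019 .1136 1.20
```

```text
t 9.05 zu 0.0918 res [np.float64(105.3), np.float64(105.3), np.float64(105.1)] knob apparent [0.6157 0.0015] tcp [ 6.090e-01 -1.000e-04  1.184e-01] move needed [-0.0094 -0.0006]
t 9.1 pos [ 6.092e-01 -1.000e-04  1.188e-01] yaw 1.196 q7 1.27 F [ 0.3  0.7 -0.8] w 0.178 tilt [-0.  0. -1.]
dp [0.032 0.06  0.173] turn -0.05
```

>>> move_arm(dp=[[0.03, 0.06, 0], [0.03, 0.06, 0.06], [0.03, 0.06, 0.12], [0.03, 0.06, 0.17], [0.03, 0.06, 0.17]], turn=[0, 0, 0, 0, 0], jaw=[-1, -1, -1, -1, -1])

```text
time: 9.6
position: [0.6087, 0.0018, 0.1134]
tool_rot: [-0.586, -3.086, 0.0]
ft_force: [0.5, -0.1, -0.7]
grip_width: 0.178
```

```bash
python3 go.py .609 .0019 .110 1.20
python3 - <<'E'
from h import *
save("scene","i.png",(274,235,334,295),9)
E
```

```text
t 9.6 pos [0.6087 0.0018 0.1134] yaw 1.196 q7 1.26 F [ 0.5 -0.1 -0.7] w 0.178 tilt [ 0. -0. -1.]
dp [-0.007  0.005  0.112] turn -0.05
```

View pics/i.png

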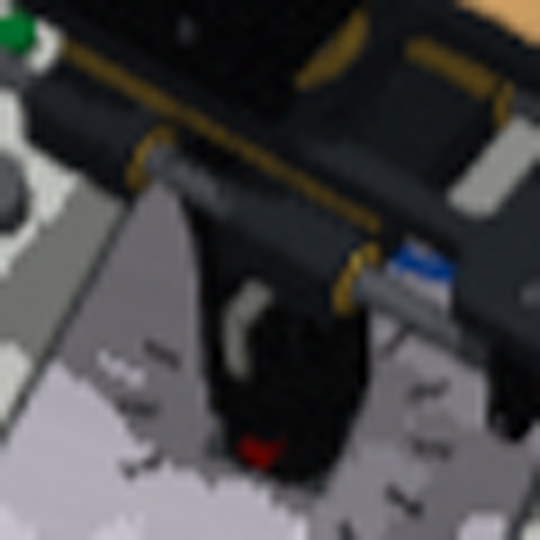

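>>> move_arm(dp=[[0, 0, 0.05], [0, 0, 0.1], [0, 0, 0.13], [0, 0, 0.16], [0, 0, 0.16]], turn=[0, 0, 0, 0, 0], jaw=[-1, -1, -1, -1, -1])

```text
time: 10.15
position: [0.609, 0.0018, 0.1087]
tool_rot: [-0.586, -3.086, 0.0]
ft_force: [0.1, -0.5, -1.5]
grip_width: 0.181
```

```bash
python3 go.py .609 .0019 .105 1.20
```

```text
t 10.15 pos [0.609  0.0018 0.1087] yaw 1.196 q7 1.27 F [ 0.1 -0.5 -1.5] w 0.181 tilt [ 0. -0. -1.]
dp [-0.001  0.002  0.124] turn -0.05
```

>>> move_arm(dp=[[0, 0, 0.06], [0, 0, 0.12], [0, 0, 0.18], [0, 0, 0.22], [0, 0, 0.22]], turn=[0, 0, 0, 0, 0], jaw=[-1, -1, -1, -1, -1])

```text
time: 10.65
position: [0.6089, 0.0016, 0.1019]
tool_rot: [-0.586, -3.086, 0.0]
ft_force: [-0.8, -0.3, -0.6]
grip_width: 0.181
```

```bash
python3 go.py .609 .0019 .0946 1.20
```

```text
t 10.65 pos [0.6089 0.0016 0.1019] yaw 1.195 q7 1.27 F [-0.8 -0.3 -0.6] w 0.181 tilt [-0. -0. -1.]
dp [0.    0.01  0.243] turn -0.05
```

>>> move_arm(dp=[[0, 0, 0.06], [0, 0, 0.12], [0, 0, 0.18], [0, 0, 0.22], [0, 0, 0.22]], turn=[0, 0, 0, 0, 0], jaw=[-1, -1, -1, -1, -1])

```text
time: 11.15
position: [0.6089, 0.0018, 0.0952]
tool_rot: [-0.586, -3.086, 0.0]
ft_force: [0.5, -1.2, -2.3]
grip_width: 0.181
```

```bash
python3 go.py .609 .0019 .0946 1.20
```

```text
t 11.15 pos [0.6089 0.0018 0.0952] yaw 1.195 q7 1.27 F [ 0.5 -1.2 -2.3] w 0.181 tilt [ 0. -0. -1.]
dp [-0.001  0.003  0.02 ] turn -0.05
```

>>> move_arm(dp=[[0, 0, 0.03], [0, 0, 0.06], [0, 0, 0.09], [0, 0, 0.09]], turn=[0, 0, 0, 0], jaw=[-1, -1, -1, -1])

```text
time: 11.55
position: [0.6091, 0.0019, 0.0945]
tool_rot: [0.586, 3.086, 0.001]
ft_force: [-3.0, -0.7, 7.5]
grip_width: 0.182
```

```bash
python3 go.py .609 .0019 .0946 1.20;python3 - <<'E'
from h import *
save("scene","j.png",(274,235,334,295),9)
E
```

```text
t 11.55 pos [0.6091 0.0019 0.0945] yaw 1.195 q7 1.27 F [-3.  -0.7  7.5] w 0.182 tilt [-0.     0.001 -1.   ]
dp [ 0.004 -0.002 -0.003] turn -0.05
```

View pics/j.png

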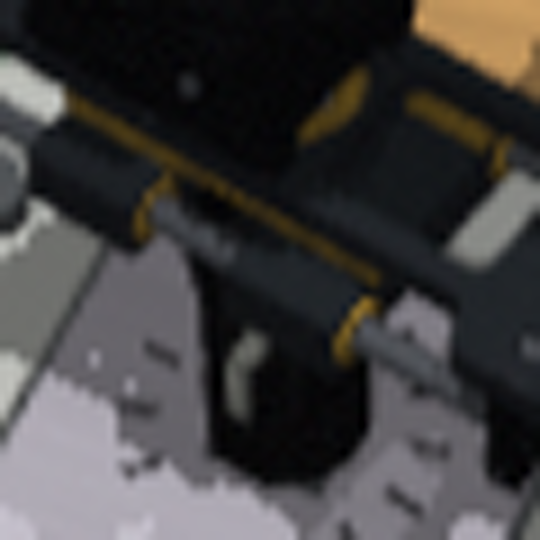

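>>> move_arm(dp=[[0, 0, 0.04], [0, 0, 0.07], [0, 0, 0.08], [0, 0, 0.08]], turn=[0, 0, 0, 0], jaw=[-1, -1, -1, -1])

```text
time: 12.0
position: [0.6093, 0.0019, 0.0944]
tool_rot: [0.586, 3.086, 0.003]
ft_force: [-7.0, -0.6, 18.2]
grip_width: 0.179
```

>>> move_arm(dp=[[0, 0, -0.12], [0, 0, -0.18], [0, 0, -0.22], [0, 0, -0.22]], turn=[0, 0, 0, 0], jaw=[-1, -1, -1, -1])

```text
time: 12.4
position: [0.6087, 0.0016, 0.0962]
tool_rot: [-0.586, -3.086, 0.001]
ft_force: [2.1, -2.2, -6.6]
grip_width: 0.184
```

The catches hold: an upward pull meets 6.6 N. I push the knob home again, then release.

>>> move_arm(dp=[[0, 0, 0.1], [0, 0, 0.2], [0, 0, 0.24], [0, 0, 0.24]], turn=[0, 0, 0, 0], jaw=[-1, -1, -1, -1])

```text
time: 12.8
position: [0.6094, 0.0019, 0.0944]
tool_rot: [0.586, 3.086, 0.003]
ft_force: [-9.5, -1.7, 20.8]
grip_width: 0.182
```

>>> move_arm(dp=[[0, 0, -0.05], [0, 0, -0.08], [0, 0, -0.08], [0, 0, -0.08], [0, 0, -0.08]], turn=[0, 0, 0, 0, 0], jaw=[-1, -1, 0.1, 0.1, 0.1])

```text
time: 13.3
position: [0.6091, 0.0024, 0.0923]
tool_rot: [-0.585, -3.087, -0.001]
ft_force: [-0.8, -0.3, -0.6]
grip_width: 0.371
```

>>> move_arm(dp=[[0, 0, -0.1], [0, 0, -0.5], [0, 0, -1.5], [0, 0, -2.8], [0, 0, -3.5]], turn=[0, 0, 0, 0, 0], jaw=[0.1, 0.1, 0.1, 0.1, 0.1])

```text
time: 13.8
position: [0.6105, 0.0017, 0.2017]
tool_rot: [0.585, 3.082, 0.002]
ft_force: [0.5, -0.4, -0.3]
grip_width: 0.551
```

>>> move_arm(dp=[[0, 1.6, 0], [0, 3.2, 0], [0, 4.8, 0], [0, 6, 0], [0, 6, 0]], turn=[0, 0, 0, 0, 0], jaw=[0.1, 0.1, 0.1, 0.1, 0.1])

```text
time: 14.3
position: [0.6749, 0.1782, 0.1971]
tool_rot: [-0.571, -3.088, -0.006]
ft_force: [0.3, 0.6, -0.2]
grip_width: 0.549
```

Run:
```python
from fit import *
from go import go
go(.609,.002,.2)
a=ctrl.get_image("top")[:,:,::-1]; b=ctrl.get_image("scene")[:,:,::-1]
f=lambda im,x,y,r:cv2.resize(im[y-r:y+r,x-r:x+r],(400,400),interpolation=cv2.INTER_CUBIC)
cv2.imwrite("pics/end.png",np.hstack([f(a,323,219,32),f(b,304,280,40)]))
I=b.astype(float)
# z of knob: residual of silhouette vs underside height, apparent shaft fixed
bx=(284,255,326,299); g=I[bx[1]:bx[3],bx[0]:bx[2]].max(2); m=np.clip((120-g)/80,0,1)
for zu in(.066,.068,.070,.073,.076,.082):
    w=raster("scene",[tf(q,.6063,.0007,-.375) for q in(cyl(.02,zu,zu+.023),boxp(.038,.016,zu+.023,zu+.047))],bx); print(zu,np.abs(w-m).sum().round(1))
```

```text
t 14.3 pos [0.6749 0.1782 0.1971] yaw 1.205 q7 1.02 F [ 0.3  0.6 -0.2] w 0.549 tilt [ 0.001  0.004 -1.   ]
dp [-0.046 -6.269 -0.119] turn 0
0.066 73.5
0.068 77.0
0.07 86.2
0.073 111.9
0.076 139.5
0.082 197.8
```

View pics/end.png

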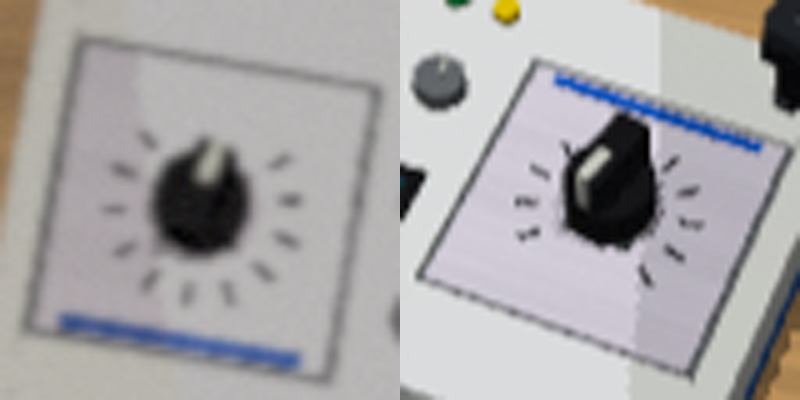

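The knob sits flush on the plate at (top crop 200,205), with its pointer where the red mark was. The plate outline is flush and the arm is clear, so I hand it in.

```bash
python3 -c "
from bench import ctrl; print(ctrl.close_job())"
```

```text
the job is handed in; nothing more can be done
None
```

The therapy unit is ready and the job is handed in; my moves and checks ended at 14.3 s of the 58 s allowed. I pressed the scale plate down to its hard stop first (z = 64.8 mm, 22 N). Then I took the large knob from the tray, lined its pointer up with the red mark, pushed it home and released it.

**Checks that passed:**
- **Knob seated:** it stopped hard at the expected seat height (about 68 mm), with 18–21 N of push. An upward pull test met 6.6 N, so the catches hold it; the gripper rose about 1.7 mm during that pull, so I pushed the knob home again before letting go.
- **Last pictures:** the knob sits low on a level plate and its pointer is where the red mark was. The gripper is open and well clear of the unit.

**What disagreed or was not checked:**
- **Cameras:** the two cameras differed by about 5 mm in x, so I used relative displacements instead. The height fit in the last picture was slightly better at 66 mm than at 68 mm, which is within that calibration error.
- **Catches on the way down:** I never saw the 8–12 N of passing force. The force is only reported at the end of each call, so it may have fallen between readings.
- **Other objects on the desk:** I did not re-check their positions at the end. The arm met no unexpected force on the way.

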